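Clear the jammed bottle from the specimen tube chute

TASK

A stray amber glass bottle has run down the sloping specimen-tube chute and jammed with its neck under the yellow gate. Ease it back up the slope until the neck is out from under the gate, lift it out without forcing the glass against the chute, and lay it gently on its side, centred along the V-shaped cradle on the table, lowering it until it touches rather than dropping it, and let go. Leave the tubes to slide down to the blue stop by themselves without touching them with the gripper, and leave the slide box, jar and eyepiece where they are.

Things in the scene. Friction and masses are not known exactly. Their poses are not given: they have to be found in the camera images.
- chute: Fixed steel V trough, 430 mm long, sloping 30 degrees down away from the robot; slippery (friction 0.2). Origin: bottom line of the V at the lower blue stop. x down the slope along the trough (all lies at negative x), y across (level), z square to the slope. Walls rise at 35 degrees to lips at y = +-20, z = 14 mm; outside the lips fingers have room down to z = -15 mm, except at the gate.
- stop (a point): Face of the blue stop, 43 mm high, at the bottom end of the trough: the chute's origin, with its axes. The tubes slide down to it by themselves once the way is free. A like plate closes the top end at x = -430 mm.
- gate (a point): Middle of the lower uphill edge of the yellow gate bar, at x -120, y 0, z 40 mm in the chute's frame; axes as the chute's. The bar spans x = -120 to -100 and z = 40 to 50 mm in that frame, on side posts at y = +-24 to +-31 mm.
- hood (a point): Top edge (middle, downhill face) of a fixed clear 5 mm hood plate, at x -258, y 0, z 162 mm in the chute's frame; axes as the chute's. The plate stands square to the slope from z = 60 to 162 mm, y = +-62 mm, posts below. It overhangs the bottle: a gripper coming straight down strikes it; come in about square to the slope, 30 to 45 degrees from vertical, wrist leaning away from the robot.
- bottle: Loose amber glass bottle, paper label, black neck; 75 to 200 g; over 30 N against chute or cradle breaks it. Origin: middle of the round body, on its axis; x from bottom to neck. Body 44 mm across, x = -43 to 43; neck 22 mm across, x = 43 to 69 mm. At first x is down the slope, shoulder against the gate, neck under the bar with 2 mm free above: it must go 30 mm uphill before it lifts.
- tube1: Loose white tube, green cap downhill; 28 mm across, 80 mm long, 40 g, lying in the chute right behind the bottle, pushed along when the bottle goes uphill (60 mm of room). Origin: its middle, on its axis; x along it, downhill. Ends at the stop with its middle at x = -40, z = 17 mm in the chute's frame.
- tube2: A tube like tube1, lying behind (uphill of) it; it ends right behind tube1, its middle at x = -120 mm in the chute's frame.
- cradle: Bottle cradle on the table, left or right of the dispenser: blue base 150 x 70 x 10 mm; on two stiff posts a level grey V trough 130 mm long, shaped like the chute's (lips at y = +-20 mm). Origin: centre of the base's underside; x along the trough, z up. The V's bottom is at z = 45 to 80 mm, set anew each time and not reported: feel for it. The bottle's axis lies 27 mm above it, neck either way.
- slide_box: Bystander: closed wooden slide box, 100 x 80 x 37 mm, on the table; origin at the centre of its underside.
- jar: Bystander: glass jar with white lid, 60 mm in diameter, 75 mm high; origin at the centre of its underside.
- eyepiece: Bystander: black and steel microscope eyepiece standing upright, 36 mm in diameter, 64 mm high; origin at the centre of its underside.

How it is judged:
On the way, in this order (a step that is already met when the one before it is completed fails the run):
1. the bottle is drawn back up the trough until its neck is out from under the gate (x of bottle in the frame of chute below -0.188 m and z of bottle in the frame of chute below 0.05 m).
2. the bottle is lifted well clear of the chute (z of bottle in the frame of chute above 0.09 m), for 0.2 s.
At the end, for the whole second after the job is handed in: The bottle lies released, still and level in the cradle's V, resting on it, within 30 mm lengthwise and 6 mm sideways of its middle and 7 degrees of its direction (either way round); tube1 lies at the blue stop (within 6 mm), tube2 behind it (8 mm), both down in the chute (x of bottle in the frame of cradle between -0.03 and 0.03 m and y of bottle in the frame of cradle between -0.006 and 0.006 m and z of bottle in the frame of cradle between 0.066 and 0.113 m and contact force between bottle and cradle above 0.3 N and angle between the x axis of bottle and the x axis of cradle, either way round below 0.12 rad and linear speed of bottle below 0.02 m/s and x of tube1 in the frame of chute between -0.046 and -0.034 m and x of tube2 in the frame of chute between -0.128 and -0.112 m and distance between tube1 and tube2 below 0.085 m and z of tube1 in the frame of chute between 0.012 and 0.024 m and z of tube2 in the frame of chute between 0.012 and 0.024 m and contact force between the fingers and bottle below 0.1 N); the robot touches nothing.
It fails at once if the glass bottle is forced against the chute, gate or hood with more than 30 N (contact force between bottle and chute above 30 N).
It fails at once if the bottle is set on the cradle with more than 30 N (contact force between bottle and cradle above 30 N).
It fails at once if the bottle is dropped: it falls free by more than about 6 mm (contact force between the fingers and bottle below 0.05 N and linear speed of bottle above 0.28 m/s).
It fails at once if the gripper touches a tube (contact force between the fingers and tube1 above 2 N or contact force between the fingers and tube2 above 2 N).
It fails at once if a bystander is moved by more than 20 mm (distance of any of slide_box, jar, eyepiece from where it was at the start of the episode above 0.02 m).
It also fails if it takes over 54 s, if anything falls off the work surface, if the arm or the gripper's body presses on something with over 40 N, if the wrist force passes 120 N, or if a joint passes its speed limit or range.

ROBOT

A 6-joint arm with a two-finger parallel gripper is mounted at the origin on the work surface. World frame = base frame: x ahead of the robot, y to its left, z up, the work surface at z = 0. Lengths are in m, angles in rad, forces in N, time in s.
With the tool pointing down it reaches from about 0.3 to 0.875 m from the base axis. Payload 6.4 kg.
Tool frame: the origin (TCP) lies between the finger pads; the fingertips stand 25 mm ahead of it and the grasp point (between the pads) lies 6 mm ahead of it; z points along the fingers, y is the line along which they close (so a half turn about z gives the same grasp; the last joint's range is limited). The gripper opens to 85 mm and grips with 20 to 120 N. Pads are 22 mm wide; open, the fingers measure 114 mm over their backs; the gripper's body (76 mm by 85 mm) begins 54 mm behind the grasp point. The pads swing forward as they close: fully open they stand 13 mm farther back than shut.
Start: joints at [-0.206, 0.181, 1.607, -0, 1.354, -0.206], TCP at [0.575, 0, 0.256] pointing down, gripper open.
Joint ranges: [-2.99, 2.99], [-0.89, 2.07], [0.3, 2.58], [-1.14, 4.28], [0, 2.63], [-3.12, 3.12]. Speed limits (rad/s): [2.57, 2.57, 3.01, 3.14, 3.14, 3.14].

INTERFACE

Orientations are given as a unit quaternion [w, x, y, z].
In Python, from bench import ctrl gives the robot as it stands.
- The arm moves only by the tool servo_tool, never from a script. Its argument "series" is text: rows parted by semicolons, each of 7 numbers parted by spaces: the gripper command: -1 is fully open, 1 is shut, values between are in proportion, then the shift along the tool's x, y, z in m, then the turn, a rotation vector about the tool's x, y, z in degrees. A call has 1 to 12 rows; each row is the pose to reach, as a shift and turn from the pose commanded when the call began, along the tool's axes at that moment; what a row does not reach only later rows make up. A row lasts 1/12 s, in which the tool goes at most 41.7 mm and 7.16 degrees, less where a joint would pass 70% of its speed; a pose out of reach is approached as far as the arm can. A call with a gripper value outside its range is refused whole. The fingers move at their own pace and stop on an object; the grip force is fixed at half the most. Time passes only in rows, so rows that repeat a pose let the fingers close. It gives the time, the measured TCP pose, the force, the opening and the grip force at its end, in the units of the state.
- ctrl.get_obs(): the state, without advancing time (a new reading comes with each control period).
- ctrl.camera(name): name is "scene" or "side" or "wrist"; returns a dict with "img" (400x640x3 uint8, red, green, blue), "z_map" (400x640 float32, m along the optical axis (not along the pixel's ray), 0 where there is no reading), "fovy" (degrees; the focal length in pixels is half the picture's height over the tangent of half this angle, whatever the lens; pixels are square), "cx", "cy" (the principal point, pixels), "extrinsics" (4x4, takes a point from camera to world coordinates); the wrist camera has in their place "T_tool_cam" (4x4, takes a point from camera to tool coordinates, whose origin is the TCP and whose axes are the flange's). Camera axes: x right, y down, z forward; pixel columns grow to the right and rows downward; lengths in m; the calibration is good to about 2 mm. A picture is of the moment at which its call begins: read the wrist's pose just before it.
- ctrl.hand_in(): hands the job in; it is judged then, once.
The state is a dict: "time_s": time; "q": joint angles; "dq": joint speeds; "joint_efforts": joint torques, N m; "eef_pos": TCP position; "eef_rot": TCP orientation; "wrist_force": force on the tool from outside, world axes, zero at the start; "torque": the same for the moment, N m; "opening": opening from 0.0 (shut) to 1.0 (fully open); "grasp_force": force on a finger pad.
Only numpy, scipy, OpenCV 4.12 (cv2) and the standard library are available. Lean on these libraries where they do the work, as an engineer would, in place of code of your own. Each camera call takes 0.05 s, during which the arm holds its last target. There are 200 camera calls.

## Working session

There is one attempt and no reset: what is moved stays moved. The work goes in short steps, Python scripts to look and compute and a tool call to move; the robot and the scene stay as the last step left them, time stands still between calls to the robot, and variables do not carry over. Pictures are saved under pics/ and viewed, at most 10 in all, crops included, and the job is handed in when it is done.

Besides the shell and the picture viewer there is one more tool, called after ">>>" as name(argument=value, ...) on one line, values as JSON. servo_tool: Moves the arm, as the interface text tells. Its arguments: {"type":"object","properties":{"series":{"type":"string"}},"required":["series"]}

```bash
mkdir -p pics; cat > h.py <<'E'
from bench import ctrl
import numpy as np, cv2
from scipy.spatial.transform import Rotation as R
def cam(n):
    o=ctrl.get_obs(); c=ctrl.camera(n)
    f=200/np.tan(np.radians(c['fovy'])/2)
    if n=='wrist':
        T=np.eye(4);q=o['eef_rot'];T[:3,:3]=R.from_quat([q[1],q[2],q[3],q[0]]).as_matrix();T[:3,3]=o['eef_pos'];E=T@c['T_tool_cam']
    else: E=np.array(c['extrinsics'])
    z=c['z_map'];v,u=np.mgrid[:400,:640]
    P=np.stack([(u-c['cx'])/f*z,(v-c['cy'])/f*z,z],-1)@E[:3,:3].T+E[:3,3]
    P[z==0]=np.nan
    return c['img'],P
def save(n,img,s=1): cv2.imwrite('pics/'+n+'.png',cv2.resize(img[...,::-1],None,fx=s,fy=s,interpolation=cv2.INTER_CUBIC))
E
python3 - <<'E'
from h import *
print(ctrl.get_obs())
for n in('scene','side'):
    i,P=cam(n);save(n,i,1.25);np.savez('/tmp/'+n,i=i,P=P)
E
```

```text
{'time_s': 0.0, 'q': array([-2.06273046e-01,  1.81527356e-01,  1.60800248e+00, -1.90552826e-05,
        1.35381375e+00, -2.06253186e-01]), 'dq': array([ 0.00181785, -0.0001912 ,  0.00048578,  0.00070752, -0.00084822,
       -0.00055041]), 'joint_efforts': array([ 3.41415571e-04, -4.44869328e+01, -3.51340663e+01, -2.51131587e-04,
        9.11703974e-03,  3.43231875e-05]), 'eef_pos': array([5.74488726e-01, 1.34399838e-04, 2.55394489e-01]), 'eef_rot': array([-7.27617188e-04,  7.07112075e-01,  7.07100945e-01, -4.86927694e-04]), 'wrist_force': array([ 0.07640119, -0.5616197 , -0.67719022]), 'torque': array([0.026164  , 0.01570549, 0.01721726]), 'grasp_force': 0.0, 'opening': 1.0006165400210647}
```

View pics/scene.png

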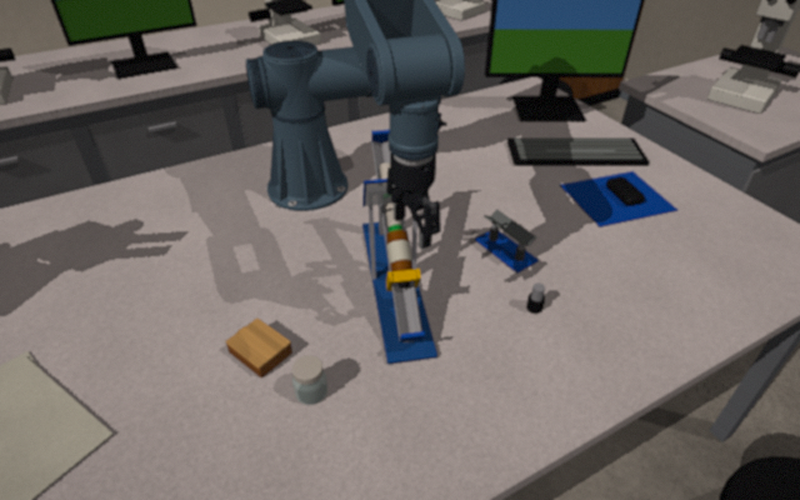

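View pics/side.png

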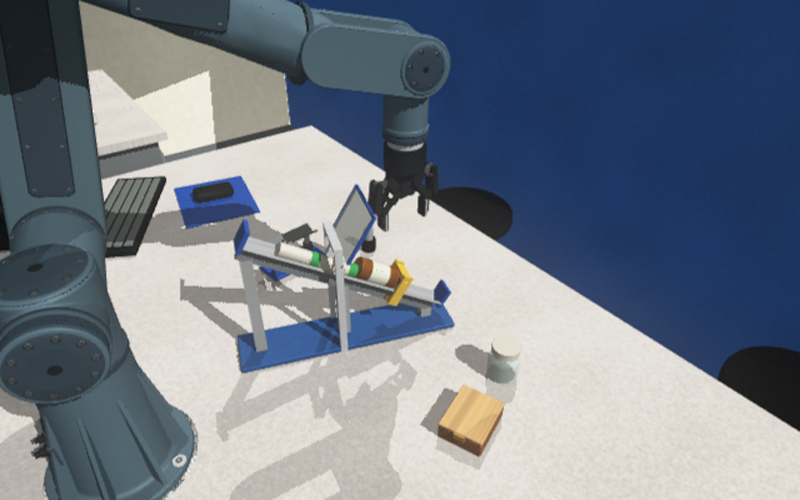

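The scene view shows the chute in the middle, with the gate at about (403,278) and the bottle at (400,250). The cradle is at (508,240) on the robot's left. In the side view the bottle is at (380,270), the gate at (401,283) and the stop at (443,291). Next I'll segment by colour and height.

```bash
python3 - <<'E'
from h import *
for n in('scene','side'):
    d=np.load(f'/tmp/{n}.npz');i,P=d['i'],d['P']
    hsv=cv2.cvtColor(i,cv2.COLOR_RGB2HSV);H,S,V=[hsv[...,k].astype(int) for k in range(3)]
    ok=(P[...,0]>.2)&(P[...,0]<1.1)&(abs(P[...,1])<.45)&(P[...,2]<.35)
    m={'yellow':(H>20)&(H<32)&(S>200)&(V>120),'amber':(H<16)&(S>150)&(P[...,2]>.06),'green':(H>45)&(H<85)&(S>120),'blue':(H>100)&(H<125)&(S>170)}
    for k,a in m.items():
        a=(a&ok).astype(np.uint8)
        nl,L,st,ce=cv2.connectedComponentsWithStats(a)
        for j in range(1,nl):
            if st[j,4]<12: continue
            p=P[L==j]
            print(n,k,st[j],p.min(0).round(3),np.median(p,0).round(3),p.max(0).round(3))
            if k=='blue' and st[j,4]>100:
                q=p[abs(p[:,2]-.01)<.006][:,:2].astype(np.float32)
                if len(q)>20: print('  rect',cv2.minAreaRect(q))
E
```

```text
scene yellow [310 215  26  12 217] [ 0.552 -0.044  0.116] [ 0.568 -0.012  0.138] [0.588 0.018 0.147]
scene amber [310 184  15   9  53] [ 0.481 -0.005  0.165] [0.499 0.01  0.174] [0.508 0.032 0.18 ]
scene amber [313 209  16   7  65] [ 0.53  -0.023  0.135] [ 0.547 -0.009  0.145] [0.556 0.014 0.152]
scene green [311 180  10   5  34] [0.462 0.011 0.168] [0.47  0.021 0.173] [0.478 0.034 0.179]
scene blue [299 105  12   9  83] [0.284 0.066 0.259] [0.297 0.082 0.28 ] [0.307 0.098 0.294]
scene blue [292 144  17   3  24] [ 0.475 -0.044  0.306] [ 0.487 -0.024  0.31 ] [ 0.496 -0.01   0.313]
scene blue [ 299  179   50  111 1547] [ 0.256 -0.088  0.005] [ 0.591 -0.025  0.012] [0.678 0.084 0.079]
  rect ((0.4619433879852295, 0.024304278194904327), (0.09352991729974747, 0.4290185868740082), 70.9864273071289)
scene blue [291 180   4  19  33] [0.243 0.024 0.008] [0.28  0.044 0.012] [0.329 0.061 0.016]
scene blue [381 186  48  31 551] [0.416 0.271 0.004] [0.491 0.305 0.009] [0.562 0.352 0.041]
  rect ((0.4877671003341675, 0.31262898445129395), (0.14436975121498108, 0.06716281175613403), 7.324612140655518)
side amber [291 207   7  11  61] [ 0.482 -0.007  0.162] [0.493 0.001 0.173] [0.508 0.016 0.181]
side amber [313 213   7  10  54] [ 0.534 -0.025  0.131] [ 0.546 -0.018  0.142] [0.564 0.015 0.148]
side green [249 201   7  12  56] [0.393 0.027 0.007] [0.402 0.034 0.207] [0.548 0.314 0.215]
side green [279 211   8  10  53] [0.458 0.005 0.156] [0.468 0.011 0.168] [0.481 0.026 0.176]
side blue [196 177   3   9  18] [0.295 0.067 0.29 ] [0.301 0.08  0.292] [0.309 0.098 0.294]
```

```bash
cat >> h.py <<'E'
def axes(psi,pitch=np.radians(30)):
    c,s=np.cos(psi),np.sin(psi);cp,sp=np.cos(pitch),np.sin(pitch)
    return np.array([[cp*c,-s,sp*c],[cp*s,c,sp*s],[-sp,0,cp]])
def rel(pos,Rt):
    o=ctrl.get_obs();q=o['eef_rot'];R0=R.from_quat([q[1],q[2],q[3],q[0]])
    print('shift',(R0.inv().apply(np.array(pos)-o['eef_pos'])*1000).round(1),'mm turn',np.degrees((R0.inv()*R.from_matrix(Rt)).as_rotvec()).round(2))
E
python3 - <<'E'
from h import *
from scipy.optimize import least_squares
for n in('scene','side'):
    d=np.load(f'/tmp/{n}.npz');i,P=d['i'],d['P']
    c0=np.array([.52,-.002,.146])
    def fit(p0):
        p=p0
        A=axes(p[0]);l=(P-[p[1],p[2],p[3]])@A
        m=(abs(l[...,0])<.036)&(abs(np.hypot(l[...,1],l[...,2])-.022)<.008)&(l[...,2]>.004)
        q=P[m]
        def r(p):
            L=(q-np.array([p[1],p[2],p[3]]))@axes(p[0]);return np.r_[np.hypot(L[:,1],L[:,2])-.022,((p[1]-c0[0])*.866*np.cos(p[0])+.866*np.sin(p[0])*(p[2]-c0[1])-(p[3]-c0[2])*.5)*10]
        s=least_squares(r,p,loss='soft_l1',f_scale=.002);return s.x,len(q),np.median(abs(s.fun))
    p=np.r_[np.radians(-19),c0]
    for k in range(6): p,N,e=fit(p)
    print(n,np.degrees(p[0]),p[1:],N,e)
    A=axes(p[0])
    hsv=cv2.cvtColor(i,cv2.COLOR_RGB2HSV).astype(int)
    ye=(hsv[...,0]>18)&(hsv[...,0]<34)&(hsv[...,1]>180)&(abs(P[...,0]-.57)<.1)&(abs(P[...,1])<.08)&(P[...,2]>.08)
    l=(P[ye]-p[1:])@A
    if len(l): print(' gate in bottle frame',np.percentile(l,[3,50,97],axis=0).round(4))
    am=(hsv[...,0]<16)&(hsv[...,1]>150)&(np.linalg.norm(P-p[1:],axis=-1)<.07)
    l=(P[am]-p[1:])@A; print(' amber x',np.percentile(l,[2,98],axis=0).round(3))
# cradle
d=np.load('/tmp/scene.npz');i,P=d['i'],d['P']
hsv=cv2.cvtColor(i,cv2.COLOR_RGB2HSV).astype(int)
m=(abs(P[...,0]-.488)<.12)&(abs(P[...,1]-.31)<.12)&(P[...,2]>.03)&(P[...,2]<.12)
q=P[m];print(len(q),np.percentile(q,[2,50,98],axis=0).round(3));print(cv2.minAreaRect(q[q[:,2]>.055][:,:2].astype(np.float32)))
b=(hsv[...,1]>170)&(abs(P[...,0]-.488)<.12)&(abs(P[...,1]-.31)<.12)&(P[...,2]<.016)
r=cv2.minAreaRect(P[b][:,:2].astype(np.float32));print(r,cv2.boxPoints(r))
E
```

```text
scene -19.105168072263496 [0.51953608 0.00552935 0.14097245] 464 0.0009828698097484045
 gate in bottle frame [[ 0.0327 -0.031  -0.011 ]
 [ 0.0486 -0.002   0.0225]
 [ 0.0569  0.0271  0.0279]]
 amber x [[-0.045 -0.019  0.008]
 [ 0.03   0.017  0.023]]
side -18.639558884436514 [0.5183639  0.0038358  0.14008439] 302 0.0009038375698113103
 amber x [[-0.045 -0.019  0.01 ]
 [ 0.036  0.005  0.022]]
560 [[0.423 0.29  0.033]
 [0.49  0.318 0.071]
 [0.548 0.34  0.08 ]]
((0.4838030934333801, 0.3146084249019623), (0.13375535607337952, 0.04643387347459793), 7.322205066680908)
((0.4877671003341675, 0.31262898445129395), (0.14436975121498108, 0.06716281175613403), 7.324612140655518) [[0.41188997 0.33673346]
 [0.4204526  0.2701187 ]
 [0.56364423 0.2885245 ]
 [0.5550816  0.35513926]]
```

```bash
python3 - <<'E'
from h import *
A=axes(np.radians(-18.9));c=np.array([.519,.0047,.1405])+A@[-.002,0,0]
Rt=A@np.diag([-1,1,-1])
rel(c+A@[.02,0,.15],Rt)
E
```

```text
shift [-24.8  30.1  -6. ] mm turn [ 18.53  25.95 -69.39]
```

>>> servo_tool(series="-1 -0.005 0.015 -0.02 1.6 2.2 -6; -1 -0.01 0.03 -0.02 3.2 4.4 -12; -1 -0.025 0.03 -0.02 18.53 25.95 -69.39; -1 -0.025 0.03 -0.02 18.53 25.95 -69.39; -1 -0.025 0.03 -0.02 18.53 25.95 -69.39; -1 -0.025 0.03 -0.02 18.53 25.95 -69.39; -1 -0.025 0.03 -0.02 18.53 25.95 -69.39; -1 -0.025 0.03 -0.02 18.53 25.95 -69.39; -1 -0.025 0.03 -0.006 18.53 25.95 -69.39; -1 -0.025 0.03 -0.006 18.53 25.95 -69.39; -1 -0.025 0.03 -0.006 18.53 25.95 -69.39; -1 -0.025 0.03 -0.006 18.53 25.95 -69.39")

```text
time_s: 1.1
eef_pos: [0.6049, -0.0246, 0.26]
eef_rot: [-0.257, 0.157, 0.953, 0.043]
wrist_force: [-0.2, 1.0, -0.2]
opening: 1.002
grasp_force: 0.0
```

```bash
python3 - <<'E'
from h import *
A=axes(np.radians(-18.9));c=np.array([.519,.0047,.1405])+A@[-.002,0,0]
rel(c+A@[.02,0,.15],A@np.diag([-1,1,-1]))
i,P=cam('wrist');save('w1',i,1.25);np.savez('/tmp/w1',i=i,P=P)
o=ctrl.get_obs();print(o['time_s'],o['wrist_force'])
print(np.array(ctrl.camera('wrist')['T_tool_cam']).round(3))
E
```

```text
shift [ 0.8 -0.1 -1.1] mm turn [-0.06 -0.19  0.2 ]
1.15 [-1.51617229  0.42980079 -0.202783  ]
[[ 0.    -0.952 -0.307  0.079]
 [ 1.     0.    -0.     0.   ]
 [ 0.    -0.307  0.952 -0.118]
 [ 0.     0.     0.     1.   ]]
```

View pics/w1.png

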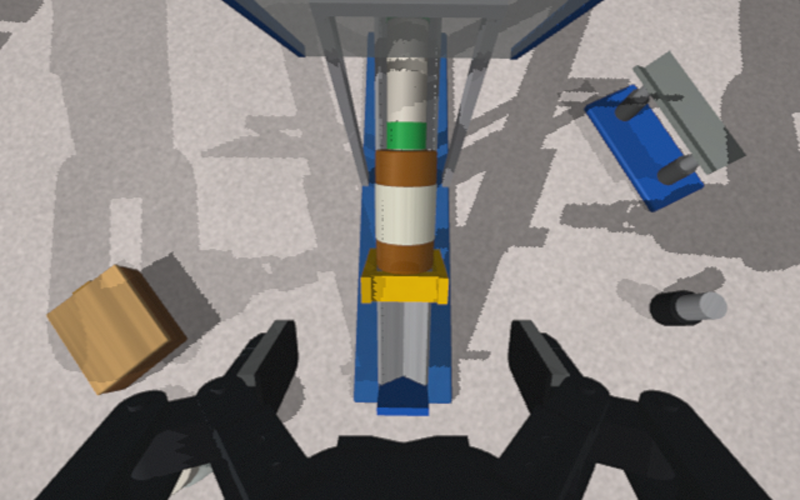

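The wrist view shows the bottle at about (406,205), the tube cap at (406,136), the gate at (405,285), the cradle at (665,130) and the hood edge across the top at row 50. Now refining the bottle and cradle from this view.

```bash
python3 - <<'E'
from h import *
from scipy.optimize import least_squares
d=np.load('/tmp/w1.npz');i,P=d['i'],d['P']
hsv=cv2.cvtColor(i,cv2.COLOR_RGB2HSV).astype(int)
c0=np.array([.517,.0053,.1415]);p=np.r_[np.radians(-18.9),np.radians(30),c0]
for k in range(6):
    A=axes(p[0],p[1]);l=(P-p[2:])@A
    m=(abs(l[...,0])<.036)&(abs(np.hypot(l[...,1],l[...,2])-.022)<.006)&(l[...,2]>.006)
    q=P[m]
    def r(p):
        L=(q-p[2:])@axes(p[0],p[1]);return np.r_[np.hypot(L[:,1],L[:,2])-.022,((p[2:]-c0)@axes(p[0],p[1])[:,0])*10]
    p=least_squares(r,p,loss='soft_l1',f_scale=.002).x
print(np.degrees(p[:2]),p[2:],len(q),np.median(abs(r(p))))
A=axes(p[0],p[1])
ye=(hsv[...,0]>18)&(hsv[...,0]<34)&(hsv[...,1]>180)&(abs(P[...,0]-.57)<.1)&(abs(P[...,1])<.08)&(P[...,2]>.08)
print('gate',np.percentile((P[ye]-p[2:])@A,[2,50,98],axis=0).round(4))
am=(hsv[...,0]<16)&(hsv[...,1]>150)&(np.linalg.norm(P-p[2:],axis=-1)<.06)
print('amber',np.percentile((P[am]-p[2:])@A,[1,99],axis=0).round(4))
gr=(hsv[...,0]>45)&(hsv[...,0]<85)&(hsv[...,1]>120)&(np.linalg.norm(P-p[2:],axis=-1)<.1)
print('green',np.percentile((P[gr]-p[2:])@A,[1,50,99],axis=0).round(4))
n=(abs(P[...,0]-.486)<.12)&(abs(P[...,1]-.313)<.1)
t=P[n&(P[...,2]>.055)&(P[...,2]<.13)]
print('trough',len(t),cv2.minAreaRect(t[:,:2].astype(np.float32)),np.percentile(t[:,2],[2,25,50,75,98]).round(3))
b=P[n&(hsv[...,1]>170)&(P[...,2]<.016)];print('base',cv2.minAreaRect(b[:,:2].astype(np.float32)))
# trough plane split
th=np.radians(7.3);L=(t-[.486,.3135,0])@np.array([[np.cos(th),-np.sin(th),0],[np.sin(th),np.cos(th),0],[0,0,1]])
for a in np.arange(-.026,.026,.004):
    s=(L[:,1]>=a)&(L[:,1]<a+.004)
    if s.sum()>5: print(round(a,3),s.sum(),np.median(L[s,2]).round(4))
rel(p[2:]+A@[.003,0,.016],A@np.diag([-1,1,-1]))
E
```

```text
[-19.45652859  30.09545599] [0.51824832 0.00732087 0.14236943] 3756 0.0003859658446200287
gate [[ 0.0375 -0.0297 -0.0257]
 [ 0.0443  0.0003  0.0232]
 [ 0.0569  0.0293  0.0269]]
amber [[-0.0476 -0.0206  0.0067]
 [ 0.0351  0.0194  0.0226]]
green [[-0.0658 -0.0134 -0.0055]
 [-0.0577 -0.0003  0.0027]
 [-0.0493  0.0129  0.0053]]
trough 3556 ((0.4831279516220093, 0.31557098031044006), (0.13044553995132446, 0.0459311418235302), 7.002912998199463) [0.065 0.069 0.073 0.077 0.079]
base ((0.4839850068092346, 0.31487688422203064), (0.14625366032123566, 0.06932216137647629), 7.123383522033691)
-0.022 180 0.0765
-0.018 393 0.0779
-0.014 86 0.0766
-0.01 82 0.0735
-0.006 111 0.0704
-0.002 102 0.0678
0.002 289 0.0662
0.006 493 0.068
0.01 515 0.0708
0.014 520 0.0737
0.018 533 0.0765
0.022 252 0.0781
shift [ 17.8   2.  133.3] mm turn [-0.25  0.16  0.32]
```

>>> servo_tool(series="-1 0.022 0.002 0.01 -0.25 0.16 0.3; -1 0.022 0.002 0.03 -0.25 0.16 0.3; -1 0.022 0.002 0.05 -0.25 0.16 0.3; -1 0.022 0.002 0.07 -0.25 0.16 0.3; -1 0.022 0.002 0.085 -0.25 0.16 0.3; -1 0.022 0.002 0.1 -0.25 0.16 0.3; -1 0.022 0.002 0.112 -0.25 0.16 0.3; -1 0.022 0.002 0.122 -0.25 0.16 0.3; -1 0.022 0.002 0.13 -0.25 0.16 0.3; -1 0.022 0.002 0.136 -0.25 0.16 0.3; -1 0.022 0.002 0.139 -0.25 0.16 0.3; -1 0.022 0.002 0.139 -0.25 0.16 0.3")

```text
time_s: 2.2
eef_pos: [0.5218, 0.0056, 0.1525]
eef_rot: [-0.256, 0.162, 0.952, 0.044]
wrist_force: [0.0, -0.2, -0.4]
opening: 1.0
grasp_force: 0.0
```

```bash
python3 - <<'E'
from h import *
A=axes(np.radians(-19.3));c=np.array([.51825,.00732,.14237])+A@[-.0047,0,0]
rel(c+A@[.004,0,.010],A@np.diag([-1,1,-1]))
i,P=cam('wrist');save('w2',i,1.25)
E
```

```text
shift [-1.   0.4  0.7] mm turn [ 0.06 -0.1   0.03]
```

View pics/w2.png

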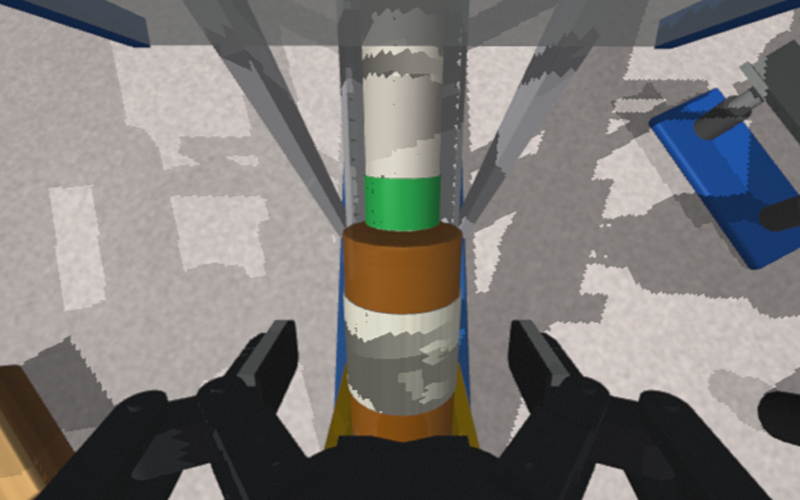

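The bottle at column 402 is centred between the pads at columns 295 and 510. Closing the gripper.

>>> servo_tool(series="-0.5 0 0 0 0 0 0; -0.2 0 0 0 0 0 0; -0.1 0 0 0 0 0 0; 0 0 0 0 0 0 0; 0.1 0 0 0 0 0 0; 0.2 0 0 0 0 0 0; 0.4 0 0 0 0 0 0; 1 0 0 0 0 0 0; 1 0 0 0 0 0 0; 1 0 0 0 0 0 0")

```text
time_s: 3.08
eef_pos: [0.5225, 0.0051, 0.1534]
eef_rot: [-0.255, 0.162, 0.952, 0.044]
wrist_force: [1.4, -2.5, 5.3]
opening: 0.494
grasp_force: 61.0
```

>>> servo_tool(series="1 0 0 -0.0007 0 0 0; 1 0.001 0 -0.001 0 0 0; 1 0.003 0 -0.001 0 0 0; 1 0.005 0 -0.001 0 0 0; 1 0.008 0 -0.001 0 0 0; 1 0.01 0 -0.001 0 0 0")

```text
time_s: 3.58
eef_pos: [0.5142, 0.0083, 0.1588]
eef_rot: [-0.256, 0.162, 0.952, 0.044]
wrist_force: [2.8, -4.0, -0.4]
opening: 0.494
grasp_force: 60.9
```

Force is low, so I'll continue uphill.

>>> servo_tool(series="1 0.003 0 0 0 0 0; 1 0.006 0 0 0 0 0; 1 0.009 0 0 0 0 0; 1 0.012 0 0 0 0 0; 1 0.015 0 0 0 0 0; 1 0.018 0 0 0 0 0; 1 0.021 0 0 0 0 0; 1 0.023 0 0 0 0 0; 1 0.025 0 0 0 0 0; 1 0.026 0 0 0 0 0; 1 0.026 0 0 0 0 0")

```text
time_s: 4.5
eef_pos: [0.4928, 0.0158, 0.1719]
eef_rot: [-0.256, 0.162, 0.952, 0.044]
wrist_force: [1.3, -2.0, 1.3]
opening: 0.495
grasp_force: 60.9
```

>>> servo_tool(series="1 0 0 -0.003 0 0 0; 1 0 0 -0.008 0 0 0; 1 0 0 -0.016 0 0 0; 1 0 0 -0.026 0 0 0; 1 0 0 -0.038 0 0 0; 1 0 0 -0.052 0 0 0; 1 0 0 -0.066 0 0 0; 1 0 0 -0.08 0 0 0; 1 0 0 -0.092 0 0 0; 1 0 0 -0.1 0 0 0; 1 0 0 -0.106 0 0 0; 1 0 0 -0.11 0 0 0")

```text
time_s: 5.5
eef_pos: [0.5456, -0.0028, 0.2678]
eef_rot: [-0.255, 0.162, 0.952, 0.044]
wrist_force: [-0.6, 0.4, -2.2]
opening: 0.495
grasp_force: 61.0
```

```bash
python3 - <<'E'
from h import *
o=ctrl.get_obs();print(o['q'].round(2),o['eef_pos'])
i,P=cam('wrist');save('w3',i);i,P=cam('side');save('s3',i[120:300,150:420],2.4)
# cradle target: bottle +4mm (neck dir = -tool x) is the grasp; level, tool x options
th=np.radians(7.1);ux=np.array([np.cos(th),np.sin(th),0]);uy=np.array([-np.sin(th),np.cos(th),0])
Rt=np.stack([-ux,uy,[0,0,-1]],1)
cr=np.array([.4835,.3152,0])
rel(cr+ux*.004+[0,0,.092+.010+.09],Rt)
E
```

```text
[-0.25  0.45  1.33  0.05  1.89 -1.48] [ 0.54562592 -0.00284764  0.2677582 ]
shift [100.5 281.3 145.6] mm turn [  7.   -29.49 -25.76]
```

View pics/s3.png

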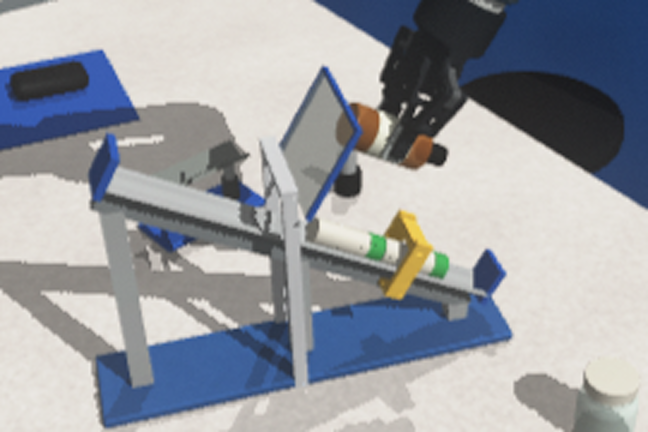

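The side view shows the bottle lifted clear and held at (390,135) in the crop. Both tubes are down, with their caps at (376,246) and (441,264). Moving to above the cradle.

>>> servo_tool(series="1 0 0 -0.02 0 0 0; 1 0 0.01 -0.04 0 0 0; 1 0 0.03 -0.05 0 0 0; 1 0 0.055 -0.05 0 0 0; 1 0 0.08 -0.05 0 0 0; 1 0 0.11 -0.05 0 0 0; 1 0 0.14 -0.03 0 0 0; 1 0.02 0.17 0 0.5 -2 -2; 1 0.04 0.2 0.03 1 -5 -4.5; 1 0.06 0.225 0.06 2 -9 -8; 1 0.07 0.24 0.08 3 -13 -11; 1 0.08 0.25 0.1 4 -17 -15")

```text
time_s: 6.6
eef_pos: [0.5119, 0.2758, 0.2187]
eef_rot: [-0.11, 0.03, 0.993, 0.02]
wrist_force: [0.1, -0.0, -1.7]
opening: 0.492
grasp_force: 61.2
```

```bash
cat > c.py <<'E'
from h import *
import sys
th=np.radians(7.1);ux=np.array([np.cos(th),np.sin(th),0]);uy=np.array([-np.sin(th),np.cos(th),0])
Rt=np.stack([-ux,uy,[0,0,-1]],1)
cr=np.array([.4835,.3152,0])
rel(cr+ux*.004+[0,0,.102+float(sys.argv[1])],Rt)
E
python3 c.py .06
```

```text
shift [13.5 36.4 62.5] mm turn [  3.03 -12.5  -10.46]
```

>>> servo_tool(series="1 0.003 0.008 0.01 1 -4 -3.5; 1 0.007 0.016 0.025 2 -8 -7; 1 0.01 0.025 0.04 3 -12.5 -10.5; 1 0.0135 0.033 0.052 3 -12.5 -10.5; 1 0.0135 0.0365 0.058 3 -12.5 -10.5; 1 0.0135 0.0365 0.06 3 -12.5 -10.5; 1 0.0135 0.0365 0.06 3 -12.5 -10.5; 1 0.0135 0.0365 0.06 3 -12.5 -10.5")

```text
time_s: 7.27
eef_pos: [0.4927, 0.3121, 0.1666]
eef_rot: [-0.0, -0.059, 0.998, 0.0]
wrist_force: [-0.4, -1.1, -1.8]
opening: 0.495
grasp_force: 61.2
```

```bash
python3 c.py .03; python3 - <<'E'
from h import *
from scipy.optimize import least_squares
o=ctrl.get_obs();print(o['eef_pos'],o['wrist_force'],o['torque'])
ti=ctrl.camera('wrist')
for n in('scene','wrist'):
    i,P=cam(n);save('p_'+n,i[120:300,300:520] if n=='scene' else i,2.4 if n=='scene' else 1.25);np.savez('/tmp/p_'+n,i=i,P=P)
    hsv=cv2.cvtColor(i,cv2.COLOR_RGB2HSV).astype(int)
    am=(hsv[...,0]<16)&(hsv[...,1]>150)&(P[...,2]>.08)&(np.linalg.norm(P-o['eef_pos'],axis=-1)<.09)
    q=P[am];L=(q-o['eef_pos'])@np.array(axes(np.radians(7.1),0))
    print(n,len(q))
    for a in np.arange(-.06,.06,.01):
        s=(L[:,0]>=a)&(L[:,0]<a+.01)
        if s.sum()>6: print(' x',round(a+.005,3),s.sum(),'zmax',np.percentile(q[s,2],95).round(4),'y',L[s,1].min().round(4),L[s,1].max().round(4))
    t=P[(abs(P[...,0]-.486)<.12)&(abs(P[...,1]-.313)<.06)&(P[...,2]>.055)&(P[...,2]<.1)]
    if len(t)>50: print(' trough',len(t),cv2.minAreaRect(t[:,:2].astype(np.float32)),np.percentile(t[:,2],[2,98]))
E
```

```text
shift [ 4.8  4.1 34.7] mm turn [ 0.01 -0.03 -0.39]
[0.49269135 0.31212741 0.16664691] [-0.37039948 -1.10535471 -1.7848462 ] [-0.00050684 -0.01853452 -0.00268293]
scene 121
 x -0.035 9 zmax 0.1602 y -0.0232 -0.0192
 x 0.025 32 zmax 0.1758 y -0.0237 0.007
 x 0.035 50 zmax 0.1762 y -0.0243 0.0097
 x 0.045 24 zmax 0.176 y -0.0217 0.0086
 trough 462 ((0.48415106534957886, 0.3131398856639862), (0.13262002170085907, 0.04820621758699417), 7.309447288513184) [0.06374655 0.08007067]
wrist 5242
 x -0.045 1567 zmax 0.177 y -0.0197 0.0206
 x -0.035 1536 zmax 0.1772 y -0.0194 0.0208
 x -0.025 808 zmax 0.1771 y -0.0193 0.0204
 x -0.015 12 zmax 0.2174 y -0.0099 0.0014
 x -0.005 20 zmax 0.2167 y -0.0097 0.0053
 x 0.015 230 zmax 0.1772 y -0.0195 0.0183
 x 0.025 918 zmax 0.1771 y -0.0202 0.0197
 x 0.035 151 zmax 0.1761 y -0.0197 0.0194
 trough 3825 ((0.4405178725719452, 0.3118654191493988), (0.04431392624974251, 0.04578337073326111), 6.764315605163574) [0.06540069 0.07941762]
```

View pics/p_wrist.png

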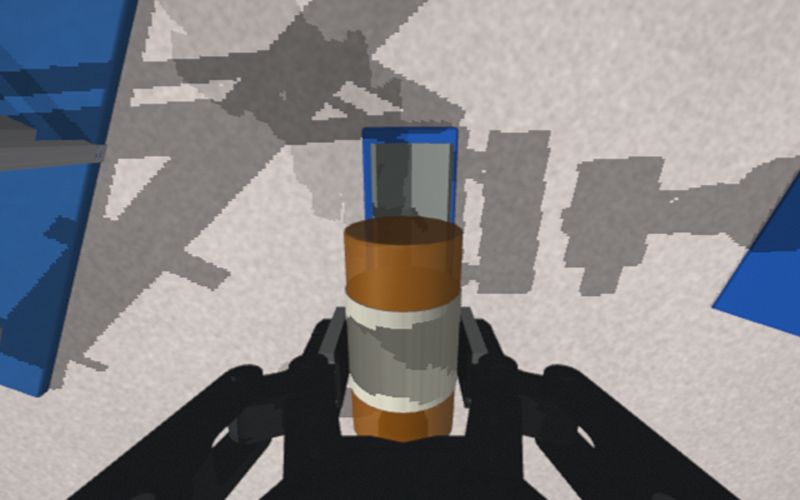

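View pics/p_scene.png

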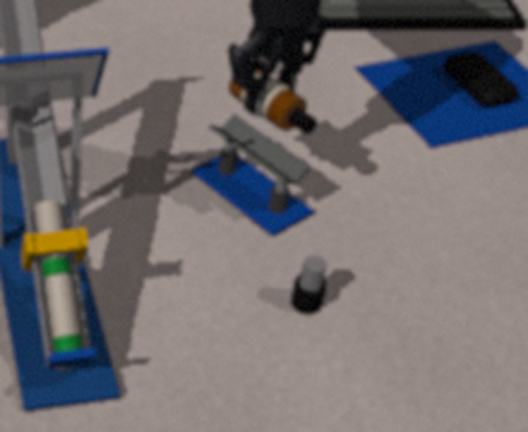

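The wrist view shows the bottle level in the grip, centred at column 403. The trough crease is near column 411 and the lips at 372 and 450. Next I'll fit the V.

```bash
python3 - <<'E'
from h import *
from scipy.optimize import least_squares
for f,th0 in(('p_wrist',7.1),('w1',7.1)):
    P=np.load(f'/tmp/{f}.npz')['P'];A=axes(np.radians(th0),0)
    L=(P-np.array([.4835,.3152,0]))@A
    m=(abs(L[...,0])<.06)&(abs(L[...,1])<.019)&(L[...,2]>.058)&(L[...,2]<.082)
    l=L[m]
    def r(p): return l[:,2]-p[1]-np.tan(np.radians(35))*abs(l[:,1]-p[0]-p[2]*l[:,0])
    p=least_squares(r,[0,.065,0],loss='soft_l1',f_scale=.001).x
    print(f,len(l),p[:2].round(4),np.degrees(p[2]).round(2),'resid',np.median(abs(r(p))),'x',l[:,0].min(),l[:,0].max())
o=ctrl.get_obs();L=(o['eef_pos']-np.array([.4835,.3152,0]))@axes(np.radians(7.1),0);print('tcp in cradle',L)
E
python3 c.py .02
```

```text
p_wrist 2758 [0.0018 0.0653] -0.29 resid 0.00047639599851850487 x -0.05999447487303377 -0.022563891133572114
w1 2559 [0.0017 0.0651] -0.29 resid 0.0006527625391888961 x -0.05996038677751109 0.05999034030914966
tcp in cradle [ 0.0086439  -0.0041277   0.16697518]
shift [ 4.7  4.1 45. ] mm turn [ 0.02  0.03 -0.37]
```

>>> servo_tool(series="1 0.002 0.003 0.005 0 0 0; 1 0.0035 0.0054 0.012 0 0 0; 1 0.0035 0.0054 0.02 0 0 0; 1 0.0035 0.0054 0.027 0 0 0; 1 0.0035 0.0054 0.034 0 0 0; 1 0.0035 0.0054 0.041 0 0 0; 1 0.0035 0.0054 0.047 0 0 0; 1 0.0035 0.0054 0.051 0 0 0; 1 0.0035 0.0054 0.054 0 0 0; 1 0.0035 0.0054 0.055 0 0 0; 1 0.0035 0.0054 0.055 0 0 0")

```text
time_s: 8.33
eef_pos: [0.4872, 0.3177, 0.1112]
eef_rot: [-0.0, -0.06, 0.998, 0.0]
wrist_force: [-0.2, -0.5, -2.2]
opening: 0.492
grasp_force: 61.2
```

>>> servo_tool(series="1 0 0 0.001 0 0 0; 1 0 0 0.002 0 0 0; 1 0 0 0.003 0 0 0; 1 0 0 0.004 0 0 0; 1 0 0 0.005 0 0 0; 1 0 0 0.005 0 0 0")

```text
time_s: 8.83
eef_pos: [0.4871, 0.3176, 0.1062]
eef_rot: [-0.0, -0.06, 0.998, 0.0]
wrist_force: [-0.0, 0.4, -2.2]
opening: 0.499
grasp_force: 61.2
```

Not touching yet, so I'll step in smaller increments.

>>> servo_tool(series="1 0 0 0.0005 0 0 0; 1 0 0 0.001 0 0 0; 1 0 0 0.001 0 0 0")

```text
time_s: 9.08
eef_pos: [0.4872, 0.3177, 0.1053]
eef_rot: [-0.0, -0.06, 0.998, 0.0]
wrist_force: [-1.0, -0.2, -1.1]
opening: 0.496
grasp_force: 61.2
```

>>> servo_tool(series="1 0 0 0.0005 0 0 0; 1 0 0 0.001 0 0 0; 1 0 0 0.001 0 0 0")

```text
time_s: 9.33
eef_pos: [0.4873, 0.3177, 0.1047]
eef_rot: [0.0, -0.06, 0.998, 0.0]
wrist_force: [-1.1, -0.3, 1.6]
opening: 0.497
grasp_force: 61.7
```

>>> servo_tool(series="1 0 0 0.0005 0 0 0; 1 0 0 0.0005 0 0 0")

```text
time_s: 9.5
eef_pos: [0.4874, 0.3177, 0.1047]
eef_rot: [0.0, -0.06, 0.998, 0.0]
wrist_force: [-2.5, -1.8, 5.4]
opening: 0.492
grasp_force: 62.2
```

Contact: force is up about 7 N and the height has stopped falling. Releasing.

>>> servo_tool(series="0.1 0 0 0 0 0 0; 0 0 0 0 0 0 0; -0.1 0 0 0 0 0 0; -0.2 0 0 0 0 0 0; -0.4 0 0 0 0 0 0; -0.6 0 0 0 0 0 0; -0.8 0 0 0 0 0 0; -0.8 0 0 0 0 0 0; -0.8 0 0 0 0 0 0")

```text
time_s: 10.25
eef_pos: [0.4872, 0.3177, 0.1038]
eef_rot: [-0.0, -0.06, 0.998, 0.0]
wrist_force: [-1.2, 0.1, 0.1]
opening: 0.898
grasp_force: 0.0
```

>>> servo_tool(series="-0.8 0 0 -0.005 0 0 0; -0.8 0 0 -0.015 0 0 0; -0.8 0 0 -0.03 0 0 0; -0.8 0 0 -0.05 0 0 0; -0.8 0 0 -0.07 0 0 0; -0.8 0 0 -0.09 0 0 0; -0.8 0 0 -0.11 0 0 0; -0.8 0 0 -0.125 0 0 0; -0.8 0 0 -0.13 0 0 0; -0.8 0 0 -0.13 0 0 0; -0.8 0 0 -0.13 0 0 0")

```text
time_s: 11.17
eef_pos: [0.4871, 0.3176, 0.2339]
eef_rot: [0.0, -0.06, 0.998, 0.0]
wrist_force: [0.4, -0.6, -1.5]
opening: 0.9
grasp_force: 0.0
```

```bash
python3 - <<'E'
from h import *
i,P=cam('wrist');save('f',i,1.25)
i,P=cam('scene');save('fs',i[120:300,300:520],2.4)
hsv=cv2.cvtColor(i,cv2.COLOR_RGB2HSV).astype(int)
o=ctrl.get_obs();print(o['time_s'],o['wrist_force'],o['opening'])
E
```

```text
11.2667 [-0.47114523 -0.36583859 -0.17887362] 0.9018862290679888
```

View pics/f.png

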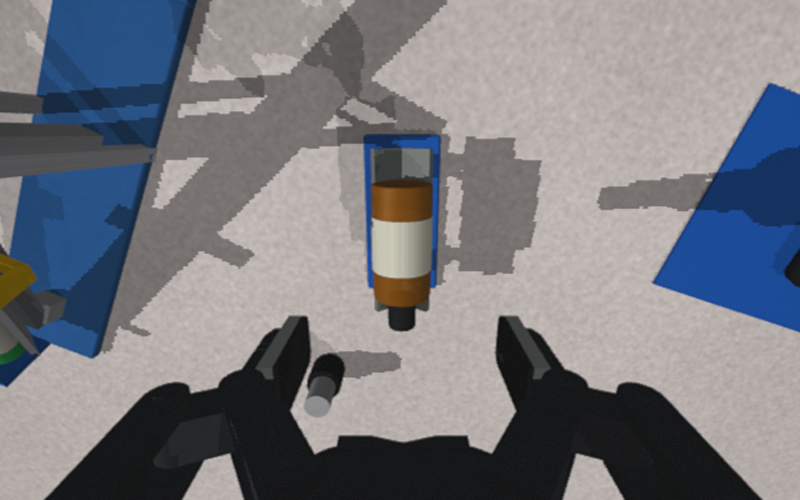

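View pics/fs.png

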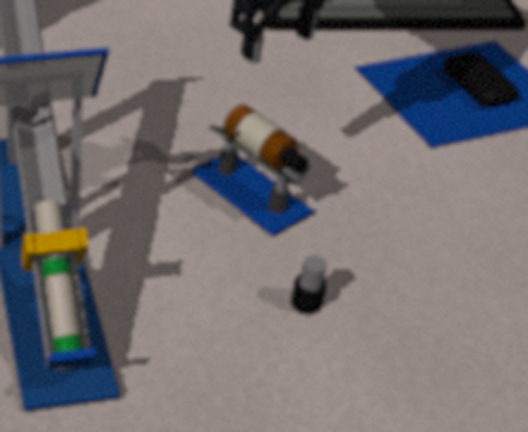

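The bottle lies in the V, body rows 182–305 and trough rows 148–308, and the tubes are at the stop. I'll check how well it is centred lengthwise before handing in.

```bash
python3 - <<'E'
from h import *
i,P=cam('wrist');hsv=cv2.cvtColor(i,cv2.COLOR_RGB2HSV).astype(int)
L=(P-np.array([.4835,.3152,0]))@axes(np.radians(6.9),0)
am=(hsv[...,0]<16)&(hsv[...,1]>150)&(L[...,2]>.08)&(abs(L[...,1])<.03)&(abs(L[...,0])<.1)
print('body',np.percentile(L[am],[1,99],axis=0).round(4))
t=(L[...,2]>.055)&(L[...,2]<.085)&(abs(L[...,1])<.03)&(abs(L[...,0])<.1)&(hsv[...,1]<60)
print('trough',np.percentile(L[t],[.5,99.5],axis=0).round(4))
E
```

```text
body [[-0.0424 -0.0185  0.0833]
 [ 0.0427  0.0206  0.1147]]
trough [[-0.0648 -0.0207  0.0647]
 [ 0.0645  0.0237  0.0803]]
```

Centred to within about 1 mm. Handing in.

```bash
python3 -c "
from bench import ctrl
print(ctrl.hand_in())"
```

```text
the job is handed in; nothing more can be done
None
```

The job is handed in: the bottle lies released in the cradle, centred lengthwise to about 1 mm and level when set down, both tubes slid down to the blue stop by themselves, and the slide box, jar and eyepiece were not touched; no verdict came back.

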